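# Sort the mending and washing-line odds and ends into their trays

## Task

Sort the loose things at the front of the worktop into their trays: stand the red and the green thread reel upright in the blue tray, one in each of its two bays, lay both clothes pegs flat on the floor of the green tray, not one on top of the other, and stand the yellow tape measure upright, the way it stands now, in the small white tray, sitting fully down on its floor. Let go of everything and leave it at rest.

Things in the scene. Friction and masses are not known exactly. Their poses are not given: they have to be found in the camera images.
- red_reel: wooden-ended reel of red sewing thread standing upright on the worktop: 28 mm diameter, 39 mm high, about 20 g; origin at the centre of its underside, z up its axis, same all round. Grasp it across its diameter, high up
- green_reel: wooden-ended reel of green sewing thread standing upright on the worktop: 28 mm diameter, 39 mm high, about 20 g; origin at the centre of its underside, z up its axis, same all round. Grasp it across its diameter, high up
- peg_a: closed wooden clothes peg with a steel spring, lying flat on the worktop at the start; 73 long x 24 wide x 11 mm high, about 15 g; origin at the centre of its underside, x along its length, y across its width, z up. Grasp it from above across its 24 mm width, near the middle. There are two pegs exactly alike
- peg_b: closed wooden clothes peg with a steel spring, lying flat on the worktop at the start; 73 long x 24 wide x 11 mm high, about 15 g; origin at the centre of its underside, x along its length, y across its width, z up. Grasp it from above across its 24 mm width, near the middle. There are two pegs exactly alike
- tape_measure: yellow boxy tape measure standing upright; 77 long x 35 wide x 56 mm high overall, about 140 g; origin at the centre of its underside, x along its length, y across its width, z up. The solid case to grip spans x from -39 to +24 mm, y +-18 mm and reaches up to 52 mm; grasp it from above across its width at x about -7 mm. At the start its length is within 0.45 rad of world x
- reel_tray: blue plastic tray with two equal square bays side by side, fixed to the worktop; outside 60 (x) x 116 (y) x 18 mm high, walls and floor 4 mm; origin at the centre of its underside, bay centres at y = +28 and -28 mm, each bay 52 x 52 mm inside, its floor 4 mm up; z up
- peg_tray: green plastic tray, the largest and lowest of the three, one undivided bay, fixed to the worktop; outside 113 (x) x 168 (y) x 13 mm high, inside 105 x 160 mm, walls and floor 4 mm; origin at the centre of its underside, z up. Two pegs fit side by side, their lengths along the tray's x
- tape_tray: small white plastic tray with one undivided bay, fixed to the worktop; outside 113 (x) x 68 (y) x 18 mm high, inside 105 x 60 mm, walls and floor 4 mm; origin at the centre of its underside, z up. The tape measure stands in it with its length along the tray's x, either way round
Not all that is in view belongs to the job. Of the things that look like the tape_measure, take the one that is farthest to the robot's right at the start.

How it is judged:
At the end, for the whole second after the job is handed in: One reel within 16 mm of each blue bay's centre, both pegs inside the green tray, the tape measure inside the white one; each with its underside on the tray floor (under 8 mm above the tray's underside), within 0.15 rad of upright (pegs: flat, same side up), and at rest ((((x of red_reel in the frame of reel_tray between -0.016 and 0.016 m and y of red_reel in the frame of reel_tray between 0.012 and 0.044 m and z of red_reel in the frame of reel_tray below 0.008 m and angle between red_reel's own z axis and vertical below 0.15 rad) and (x of green_reel in the frame of reel_tray between -0.016 and 0.016 m and y of green_reel in the frame of reel_tray between -0.044 and -0.012 m and z of green_reel in the frame of reel_tray below 0.008 m and angle between green_reel's own z axis and vertical below 0.15 rad)) or ((x of green_reel in the frame of reel_tray between -0.016 and 0.016 m and y of green_reel in the frame of reel_tray between 0.012 and 0.044 m and z of green_reel in the frame of reel_tray below 0.008 m and angle between green_reel's own z axis and vertical below 0.15 rad) and (x of red_reel in the frame of reel_tray between -0.016 and 0.016 m and y of red_reel in the frame of reel_tray between -0.044 and -0.012 m and z of red_reel in the frame of reel_tray below 0.008 m and angle between red_reel's own z axis and vertical below 0.15 rad))) and x of peg_a in the frame of peg_tray between -0.052 and 0.052 m and y of peg_a in the frame of peg_tray between -0.08 and 0.08 m and z of each of peg_a, peg_b in the frame of peg_tray below 0.008 m and angle between each of peg_a, peg_b, tape_measure's own z axis and vertical below 0.15 rad and x of peg_b in the frame of peg_tray between -0.052 and 0.052 m and y of peg_b in the frame of peg_tray between -0.08 and 0.08 m and x of tape_measure in the frame of tape_tray between -0.035 and 0.035 m and y of tape_measure in the frame of tape_tray between -0.025 and 0.025 m and z of tape_measure in the frame of tape_tray below 0.008 m and linear speed of each of red_reel, green_reel, peg_a, peg_b, tape_measure below 0.02 m/s and angular speed of each of red_reel, green_reel, peg_a, peg_b, tape_measure below 0.3 rad/s); the robot touches nothing.
It also fails if it takes over 128 s, if anything falls off the work surface, if the arm or the gripper's body presses on something with over 40 N, if the wrist force passes 120 N, or if a joint passes its speed limit or range.

## Robot

A 7-joint arm with a two-finger parallel gripper is mounted at the origin on a cart in front of the work surface, level with it; the furniture and walls round the work are solid. World frame = base frame: x ahead of the robot, y to its left, z up, the work surface at z = 0. Lengths are in m, angles in rad, forces in N, time in s.
With the tool pointing down it reaches from about 0.4 to 0.85 m from the base axis. Payload 6.9 kg.
Tool frame: the origin (TCP) lies midway between the tips of the shut fingers; the grasp point (between the pads) lies r.tcp_to_grasp behind it (r.tcp_to_grasp is the distance from the TCP to the grasp point, in m); z points along the fingers, y is the line along which they close (so a half turn about z gives the same grasp; the last joint's range is limited). The gripper opens to 85 mm and grips with 20 to 120 N. Pads are 22 mm wide; open, the fingers measure 114 mm over their backs; the gripper's body (76 mm by 85 mm) begins 54 mm behind the grasp point. The pads swing forward as they close: fully open they stand 13 mm farther back than shut.
Start: joints at [0.105, 0.507, -0.238, 1.5, 0.126, 1.149, -0.155], TCP at [0.625, -0, 0.231] pointing down, gripper open.
Joint ranges: [-3.08, 3.08], [-0.24, 2.05], [-1.43, 1.35], [0, 2.5], [-1.52, 4.66], [0.17, 1.96], [-2.89, 2.89]. Speed limits (rad/s): [2.39, 2.39, 3.14, 3.14, 3.14, 3.14, 3.14].

## Interface

Orientations are given as [roll, pitch, yaw] about the fixed x, y, z axes, in that order (R = Rz(yaw) Ry(pitch) Rx(roll)).
In Python, from rig import r gives the robot as it stands. Calls block until the motion is done:
- r.move_pose(position, orientation): joint-space move of the TCP to a pose.
- r.move_straight(position, orientation=None, max_speed=0.15, contact_N=None): straight line of the TCP; orientation=None keeps the orientation; max_speed is the mean speed in m/s. With contact_N (N) it stops when the force on the tool has changed by that much, and returns True; else False.
- r.move_joints(angles): joint-space move.
- r.gripper_to(opening, f_grip=None): finger opening in m; f_grip is the grip in N (None keeps the last); returns when the fingers have stopped.
- r.sleep(seconds).
- r.solve_ik(position, orientation): joint angles nearest the present ones, or None.
- r.grab_frame(name): name is "scene" or "side" or "wrist"; returns (picture, depth): 400x640x3 uint8, red, green, blue; 400x640 float32, m along the optical axis (not along the pixel's ray), 0 where there is no reading.
- r.camera_params(name): a dict with "fov_y" (degrees; the focal length in pixels is half the picture's height over the tangent of half this angle, whatever the lens; pixels are square), "cx", "cy" (the principal point, pixels), "xyz" and "attitude" of the camera in the world; the wrist camera has in their place "mount" (4x4, takes a point from camera to tool coordinates, whose origin is the TCP and whose axes are the flange's). Camera axes: x right, y down, z forward; pixel columns grow to the right and rows downward; lengths in m; the calibration is good to about 2 mm. A picture is of the moment at which its call begins: read the wrist's pose just before it. camera_params takes no time and is no camera call.
A pose or a line that the arm cannot do raises r.Unreachable and nothing moves.
- r.close_job(): hands the job in; it is judged then, once.
Readings, each from a call of its own:
- r.read_t(): time.
- r.read_joint_pos(): joint angles.
- r.read_dq(): joint speeds.
- r.read_joint_torque(): joint torques, N m.
- r.read_position(): TCP position.
- r.read_tool_rot(): TCP orientation.
- r.read_contact_force(): force on the tool from outside, world axes, zero at the start.
- r.read_wrist_torque(): the same for the moment, N m.
- r.read_gripper_width(): finger opening in m.
- r.read_finger_force(): force on a finger pad.
Only numpy, scipy, OpenCV 4.12 (cv2) and the standard library are available. Lean on these libraries where they do the work, as an engineer would, in place of code of your own. Each camera call takes 0.05 s, during which the arm holds its last target. There are 200 camera calls.

## Working session

There is one attempt and no reset: what is moved stays moved. The work goes in short steps, each a Python script; the robot and the scene stay as the last script left them, time stands still between calls to the robot, and variables do not carry over. Pictures are saved under pics/ and viewed, at most 14 in all, crops included, and the job is handed in when it is done.

```bash
mkdir -p pics; ls
python3 - <<'E'
from rig import r
import cv2,numpy as np
for n in("scene","side","wrist"):
    p,d=r.grab_frame(n); cv2.imwrite(f"pics/{n}0.png",p[:,:,::-1]); np.savez(f"{n}0.npz",p=p,d=d)
    print(n,r.camera_params(n),(d>0).mean())
print(r.read_position(),r.read_tool_rot(),r.tcp_to_grasp,r.read_t())
E
```

```text
pics
scene {'fov_y': 56.74691736219995, 'cx': 318.89479472797336, 'cy': 201.94561162735232, 'xyz': array([-0.05890265, -0.40123459,  0.61417402]), 'attitude': array([-2.23692162,  0.00747246, -0.99950961])} 0.99616796875
side {'fov_y': 50.14599284832204, 'cx': 323.56988730218075, 'cy': 203.7953877284244, 'xyz': array([0.20338842, 0.89960821, 0.50779654]), 'attitude': array([-2.01236147, -0.02317381, -2.76195263])} 0.99584375
wrist {'fov_y': 63.29985045083451, 'cx': 317.517089812441, 'cy': 200.98273962420149, 'mount': array([[ 3.57694857e-04, -9.45205016e-01, -3.26477181e-01,
         8.47952701e-02],
       [ 9.99999743e-01,  5.40711092e-04, -4.69827847e-04,
        -6.64543431e-04],
       [ 6.20613471e-04, -3.26476929e-01,  9.45204967e-01,
        -1.41673350e-01],
       [ 0.00000000e+00,  0.00000000e+00,  0.00000000e+00,
         1.00000000e+00]])} 0.99609375
[ 6.24630055e-01 -8.04301099e-05  2.30620043e-01] [-3.14023326e+00  2.85244145e-05  1.57080067e+00] 0.0187 0.15
```

View pics/scene0.png

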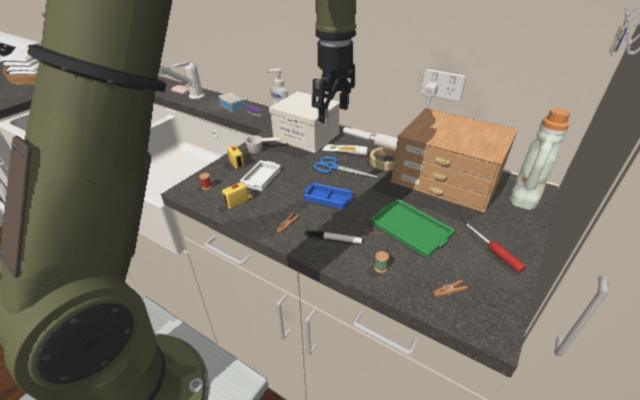

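View pics/side0.png

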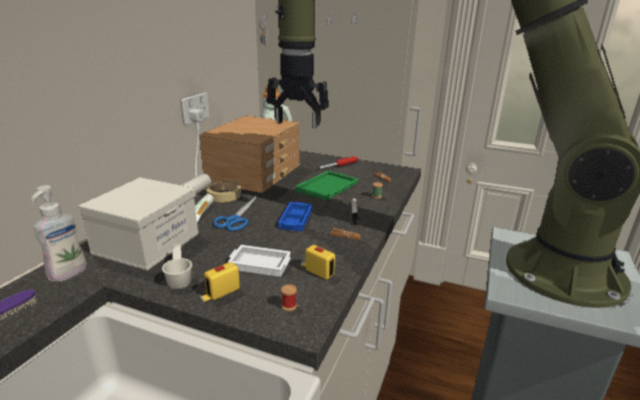

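The scene view shows the red reel at (205,181), the green reel at (381,262), and pegs at (288,222) and (451,289). The blue tray is at (328,195), the green one at (413,227) and the white one at (261,175). There are two tape measures, at (235,195) and (236,157) in scene, which are (320,262) and (222,281) in side. I'll measure them all, and make an enlarged crop of the tapes.

```bash
cat > h.py <<'E'
import numpy as np,cv2
from scipy.spatial.transform import Rotation as Ro
from rig import r
def cam(n,pos=None,rot=None):
    c=r.camera_params(n); f=200/np.tan(np.radians(c['fov_y']/2))
    if n=='wrist':
        T=np.eye(4);T[:3,:3]=Ro.from_euler('xyz',rot).as_matrix();T[:3,3]=pos;T=T@c['mount']
        return T[:3,:3],T[:3,3],f,c['cx'],c['cy']
    return Ro.from_euler('xyz',c['attitude']).as_matrix(),c['xyz'],f,c['cx'],c['cy']
def cloud(n,d,**k):
    R,t,f,cx,cy=cam(n,**k); v,u=np.mgrid[:400,:640]
    P=np.stack([(u-cx)/f*d,(v-cy)/f*d,d],-1)@R.T+t
    P[d<=0]=np.nan
    return P
def snap(n):
    k={}
    if n=='wrist': k=dict(pos=r.read_position(),rot=r.read_tool_rot())
    p,d=r.grab_frame(n); return p,cloud(n,d,**k)
def hsv(p): return cv2.cvtColor(p,cv2.COLOR_RGB2HSV)
RANGES=dict(yellow=((22,140,90),(32,255,255)),blue=((108,150,60),(125,255,255)),green=((55,120,40),(75,255,255)),
  wood=((5,70,70),(20,255,255)),red=((0,150,60),(4,255,255)),white=((0,0,140),(180,40,255)),reelgreen=((35,40,40),(85,160,200)))
def blobs(p,P,col,minpix=25,zlo=-.03,zhi=.09,box=(.35,.95,-.5,.5)):
    m=cv2.inRange(hsv(p),*map(np.array,RANGES[col]))
    m[~((P[...,2]>zlo)&(P[...,2]<zhi)&(P[...,0]>box[0])&(P[...,0]<box[1])&(P[...,1]>box[2])&(P[...,1]<box[3]))]=0
    n,l,s,c=cv2.connectedComponentsWithStats(m)
    out=[]
    for i in range(1,n):
        if s[i,4]<minpix: continue
        Q=P[l==i]; out.append((c[i],Q))
    return out
def rect(Q):
    (c,s,a)=cv2.minAreaRect((Q[:,:2]*1000).astype(np.float32)); 
    if s[0]<s[1]: s=s[::-1];a+=90
    return np.array(c)/1000,np.array(s),np.radians((a+90)%180-90)
E
python3 - <<'E'
from h import *
for n in("scene","side"):
    z=np.load(n+"0.npz");P=cloud(n,z['d'])
    for col in RANGES:
        for c,Q in blobs(z['p'],P,col):
            ce,s,a=rect(Q); print(n,col,c.round(),len(Q),'ctr',ce.round(3),'size',s.round(),'yaw',round(a,2),'z',np.percentile(Q[:,2],[2,98]).round(3))
z=np.load("scene0.npz")['p'][135:220,185:345,::-1];s=np.load("side0.npz")['p'][235:320,180:340,::-1]
cv2.imwrite("pics/tapes.png",cv2.resize(np.vstack([z,s]),None,fx=3.5,fy=3.5,interpolation=cv2.INTER_CUBIC))
E
```

```text
scene yellow [234. 155.] 112 ctr [0.615 0.337] size [45. 28.] yaw 1.1 z [0.008 0.055]
scene yellow [236. 195.] 339 ctr [0.479 0.205] size [71. 24.] yaw -0.3 z [0.005 0.054]
scene blue [328. 195.] 799 ctr [0.622 0.012] size [125.  63.] yaw -1.36 z [0.002 0.022]
scene green [412. 227.] 2353 ctr [ 0.626 -0.223] size [176. 115.] yaw 1.33 z [0.003 0.017]
scene wood [347. 148.] 52 ctr [0.854 0.085] size [53. 12.] yaw -1.29 z [0.013 0.026]
scene wood [439. 182.] 3127 ctr [ 0.849 -0.18 ] size [374. 168.] yaw -1.48 z [0.001 0.088]
scene wood [204. 176.] 69 ctr [0.505 0.36 ] size [94. 27.] yaw 0.88 z [0.    0.042]
scene wood [207. 187.] 33 ctr [0.486 0.328] size [32. 19.] yaw -0.16 z [-0.001  0.008]
scene wood [234. 185.] 30 ctr [0.508 0.238] size [98. 19.] yaw 0.78 z [0.002 0.058]
scene wood [287. 223.] 182 ctr [0.481 0.046] size [81. 24.] yaw -0.1 z [-0.     0.013]
scene wood [382. 256.] 127 ctr [ 0.489 -0.209] size [66. 26.] yaw 0.22 z [0.    0.042]
scene wood [380. 270.] 36 ctr [ 0.464 -0.217] size [27. 13.] yaw -1.17 z [-0.001  0.006]
scene wood [450. 289.] 300 ctr [ 0.492 -0.36 ] size [8
[... 2762 characters left out ...]
e [172. 240.] 2706 ctr [0.826 0.22 ] size [394. 120.] yaw -1.07 z [0.004 0.088]
side white [244. 208.] 68 ctr [0.772 0.013] size [101.  12.] yaw -1.45 z [0.004 0.009]
side white [ 63. 258.] 990 ctr [0.927 0.422] size [61. 21.] yaw 1.21 z [0.006 0.086]
side white [260. 259.] 1357 ctr [0.612 0.218] size [138. 103.] yaw 0.15 z [0.002 0.021]
side white [127. 262.] 36 ctr [0.856 0.344] size [49.  4.] yaw -0.01 z [0.003 0.009]
side reelgreen [327. 185.] 1145 ctr [ 0.635 -0.242] size [221. 149.] yaw 1.34 z [-0.001  0.016]
side reelgreen [377. 191.] 73 ctr [ 0.473 -0.226] size [56. 27.] yaw -1.32 z [0.    0.033]
side reelgreen [ 69. 255.] 174 ctr [0.922 0.415] size [44.  8.] yaw 1.38 z [0.038 0.061]
```

View pics/tapes.png

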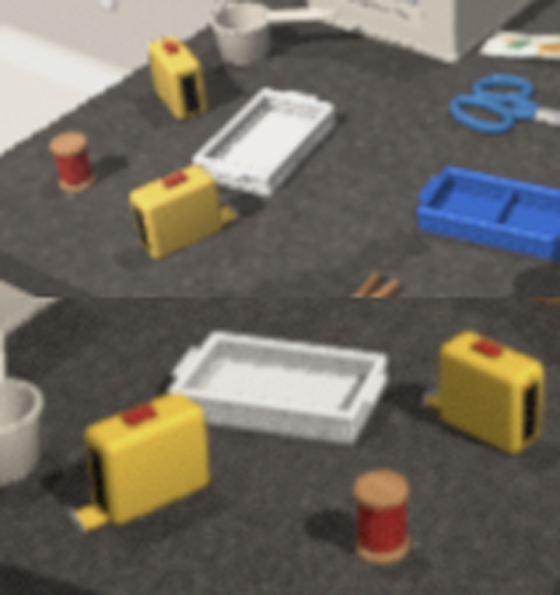

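View pics/wrist0.png

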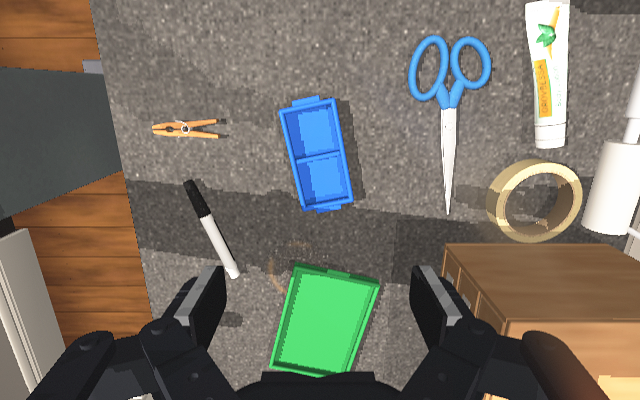

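Candidates are A at scene (235,195), y≈+0.205, and B at scene (234,155), y≈+0.34. A is farther right (smaller y), and its yaw of −0.3 fits the 0.45 rad limit, while B's is about 1.0. The crop confirms it: A is the lower tape in the scene half and the right one in the side half, with its hook towards +x. The wrist view shows a peg at (187,128) and the blue tray at (316,153). Next I'll take wrist views from above on both sides.

```bash
cat >> h.py <<'E'
RPY=lambda yaw:[np.pi,0,yaw]
RANGES['pale']=((0,0,100),(180,60,255))
def look(name,pos):
    r.move_pose(pos,RPY(np.pi/2)); r.sleep(.2)
    p,P=snap('wrist'); np.savez(name+'.npz',p=p,P=P); cv2.imwrite(f'pics/{name}.png',p[:,:,::-1]); return p,P
def report(p,P,jobs):
    for col,lo,hi in jobs:
        for c,Q in blobs(p,P,col,60,lo,hi,(.36,.76,-.5,.45)):
            ce,s,a=rect(Q); print(col,c.round(),len(Q),'rect',ce.round(4),s.round(),round(a,3),'mean',Q.mean(0).round(4),'z',np.percentile(Q[:,2],[2,98]).round(3))
JOBS=[('yellow',.044,.065),('wood',.030,.05),('wood',.005,.016),('blue',.013,.024),('green',.009,.018),('white',.013,.024),('red',.01,.03),('reelgreen',.01,.032)]
E
python3 - <<'E'
from h import *
for n,pos in(("wL",[.53,.23,.33]),("wR",[.53,-.22,.33])):
    try: print(n,r.read_t()); report(*look(n,pos),JOBS)
    except r.Unreachable as e: print(n,e)
print(r.read_t())
a=cv2.imread('pics/wL.png');b=cv2.imread('pics/wR.png')
cv2.imwrite('pics/LR.png',cv2.resize(np.vstack([a[:290],b[:290]]),(640,580)))
E
```

```text
wL 0.15
yellow [393.  60.] 1080 rect [0.6204 0.3444] [59. 28.] 1.113 mean [0.6194 0.3446 0.0502] z [0.046 0.053]
yellow [277. 169.] 802 rect [0.4761 0.2108] [59. 28.] -0.304 mean [0.476  0.2123 0.0503] z [0.046 0.052]
wood [282.  71.] 427 rect [0.4858 0.3336] [27. 27.] -0.645 mean [0.4858 0.3337 0.0379] z [0.036 0.04 ]
wood [286. 264.] 308 rect [0.4764 0.0449] [71. 21.] -0.011 mean [0.4775 0.0449 0.0083] z [0.005 0.011]
blue [375. 281.] 876 rect [0.623  0.0143] [129.  61.] -1.364 mean [0.6221 0.0173 0.0177] z [0.014 0.02 ]
green [384. 361.] 428 rect [ 0.6419 -0.1661] [120.  71.] -0.372 mean [ 0.6482 -0.1515  0.0129] z [0.01  0.015]
white [479.  58.] 146 rect [0.7341 0.3469] [39. 11.] 1.203 mean [0.7364 0.3495 0.0188] z [0.013 0.024]
white [371. 148.] 1171 rect [0.6038 0.2323] [125.  70.] 0.169 mean [0.6041 0.2341 0.0181] z [0.016 0.02 ]
white [302. 337.] 181 rect [ 0.5022 -0.0998] [85. 10.] -1.233 mean [ 0.5014 -0.097   0.0142] z [0.013 0.016]
wR 1.4417
wood [290. 236.] 228 rect [ 0.4895 -0.3582] [71. 17.] -0.605 mean [ 0.4869 -0.3527  0.0082] z [0.005 0.01 ]
wood [298. 248.] 68 rect [ 0.4996 -0.3742] [36.  6.] -0.786 mean [ 0.4994 -0.3734  0.0083] z [0.006 0.01 ]
blue [401.  10.] 128 rect [ 0.6328 -0.0406] [64. 19.] -0.008 mean [ 0.6318 -0.0425  0.0175] z [0.015 0.02 ]
blue [398.   7.] 84 rect [ 0.6322 -0.0383] [54. 14.] 0.004 mean [ 0.6279 -0.0386  0.0179] z [0.016 0.02 ]
green [388. 148.] 1737 rect [ 0.6281 -0.2214] [181. 115.] 1.33 mean [ 0.6289 -0.215   0.0131] z [0.011 0.015]
white [295.  58.] 432 rect [ 0.5023 -0.1005] [88. 12.] -1.213 mean [ 0.5005 -0.0964  0.0141] z [0.013 0.016]
red [384. 283.] 706 rect [ 0.6393 -0.4341] [89. 24.] 1.02 mean [ 0.6377 -0.4315  0.019 ] z [0.012 0.023]
reelgreen [404. 103.] 824 rect [ 0.6418 -0.1657] [115.  68.] -0.257 mean [ 0.6462 -0.1526  0.013 ] z [0.011 0.015]
3.3417
```

View pics/LR.png

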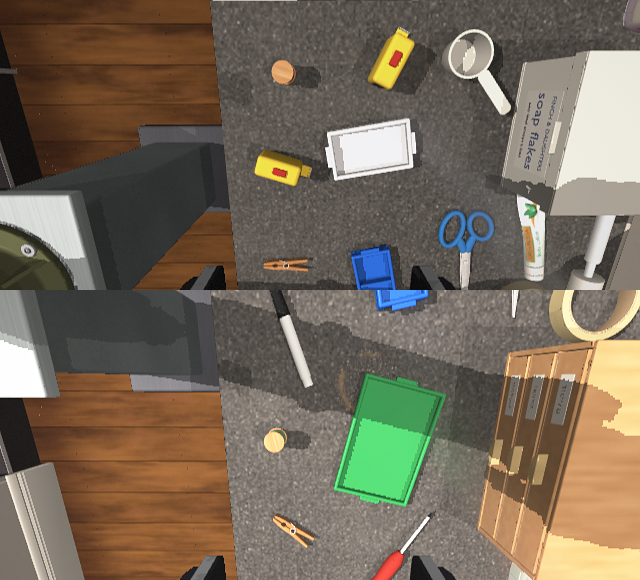

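The top half (left side) shows the white tray at (371,148), tape A at (277,169), the red reel at (283,72), and peg A at (286,264). The bottom half (right side) shows the green reel at (275,440), a peg at (293,530), and the green tray at (390,440). Heights and sizes match what's given, so I'll refine the reel, blue tray and second peg offline and then move the tape.

```bash
cat >> h.py <<'E'
from math import pi
def best(pos,yaws):
    q=np.array(r.read_joint_pos()); c=[]
    for y in yaws:
        s=r.solve_ik(pos,RPY(y))
        if s is not None: c.append((np.abs(np.array(s)-q).max(),y))
    return min(c)[1]
UP=.15
def pick(xy,yaws,z,opening,f):
    r.gripper_to(opening)
    y=best([*xy,UP],yaws); r.move_pose([*xy,UP],RPY(y))
    hit=r.move_straight([*xy,z],max_speed=.12,contact_N=8)
    r.gripper_to(0.0,f_grip=f); w=r.read_gripper_width(); zz=r.read_position()[2]
    r.move_straight([*xy,UP],max_speed=.12)
    print('pick yaw',round(y,3),'hit',hit,'z',round(zz,4),'w',round(w,4),'w up',round(r.read_gripper_width(),4),'F',r.read_contact_force()); return y,zz
def place(xy,yaw,zpick,opening,lo=.003):
    r.move_pose([*xy,UP],RPY(yaw)); z=zpick+.0045
    r.move_straight([*xy,z+.02],max_speed=.12)
    hit=r.move_straight([*xy,z-lo],max_speed=.03,contact_N=5)
    print('place hit',hit,'z',r.read_position()[2],'expected',z,'w',r.read_gripper_width())
    r.gripper_to(opening); r.sleep(.2); r.move_straight([*xy,UP],max_speed=.12); print('t',r.read_t())
def rot(a): return np.array([[np.cos(a),-np.sin(a)],[np.sin(a),np.cos(a)]])
E
python3 - <<'E'
from h import *
z=np.load('wR.npz');P=z['P']
m=(P[...,2]>.034)&(P[...,2]<.045)&(abs(P[...,0]-.475)<.04)&(abs(P[...,1]+.22)<.04)
print('greenreel',rect(P[m]),P[m].mean(0))
m=(P[...,2]>.005)&(P[...,2]<.016)&(abs(P[...,0]-.49)<.06)&(abs(P[...,1]+.36)<.06);print('pegB',rect(P[m]),m.sum())
z=np.load('wrist0.npz');P=cloud('wrist',z['d'],pos=[.62463,-.00008,.23062],rot=[-3.14023,0,1.5708]);report(z['p'],P,[('blue',.013,.024),('wood',.005,.016)])
y,zz=pick((.476,.211),[-.304,pi-.304],.022,.065,60)
a=.18; d=a+.304
place(np.array([.604,.233])+rot(a)@[-.0075,0],y+d,zz,.055)
E
```

```text
greenreel (array([ 0.47108191, -0.21298349]), array([27.18336868, 26.9233284 ]), np.float64(1.5152208153768505)) [ 0.47082345 -0.2129654   0.03783983]
pegB (array([ 0.48890326, -0.35906369]), array([71.31408691, 20.96854591]), np.float64(-0.6436689246621481)) 343
blue [343. 147.] 163 rect [0.6518 0.0193] [117.   5.] -1.348 mean [0.6517 0.0234 0.0182] z [0.017 0.02 ]
blue [308. 170.] 514 rect [0.6222 0.0079] [119.  56.] -1.37 mean [ 0.6135 -0.0028  0.0175] z [0.014 0.02 ]
wood [185. 123.] 304 rect [0.4775 0.0482] [72.  7.] 0.068 mean [0.4785 0.049  0.0087] z [0.006 0.01 ]
wood [169. 131.] 79 rect [0.4585 0.0406] [33.  4.] 0.008 mean [0.4593 0.0409 0.0086] z [0.005 0.01 ]
wood [200. 133.] 119 rect [0.4945 0.038 ] [37.  6.] -0.075 mean [0.4933 0.0382 0.0086] z [0.006 0.01 ]
pick yaw 2.838 hit False z 0.0226 w 0.0271 w up 0.0271 F [-0.78824504  0.29063932 -1.12505359]
place hit True z 0.026672693709882334 expected 0.027123230593980172 w 0.02717593917625527
t 12.2417
```

Tape placed, and contact came at the expected floor height. Next, the pegs.

Run:
```python
from h import *
z=np.load('wrist0.npz');P=cloud('wrist',z['d'],pos=[.62463,-.00008,.23062],rot=[-3.14023,0,1.5708])
print('blue',rect(np.vstack([Q for c,Q in blobs(z['p'],P,'blue',60,.013,.024)])))
T=np.array([.628,-.221]);a=-.24
for xy,yaw,dy in(((.477,.045),0.0,.035),((.489,-.359),-.62,-.035)):
    y,zz=pick(xy,[yaw,yaw+pi,yaw-pi],.004,.045,40)
    xyp=T+rot(a)@[0,dy]
    py=best([*xyp,UP],[y+a-yaw+k*pi for k in(-1,0,1)])
    place(xyp,py,zz,.042)
```

```text
blue (array([0.62582239, 0.01060639]), array([123.18985748,  61.15703583]), np.float64(-1.366182963793505))
pick yaw 3.142 hit False z 0.0046 w 0.0153 w up 0.0151 F [ 1.00647155 -0.00415326 -0.30430433]
place hit True z 0.008722498318831227 expected 0.00913924601841834 w 0.015569475192575424
t 21.325
pick yaw 2.522 hit False z 0.0048 w 0.0152 w up 0.0152 F [ 0.49117776 -0.38376077 -1.43508544]
place hit True z 0.0088086430530851 expected 0.009252989067052433 w 0.015285858232912182
t 29.9833
```

Both pegs are placed. Now the reels.

Run:
```python
from h import *
T=np.array([.624,.0115]);a=.205
for xy,dy in(((.471,-.213),-.028),((.486,.3337),.028)):
    ya=[a+pi/2,a-pi/2]
    y,zz=pick(xy,ya,.020,.045,25)
    place(T+rot(a)@[0,dy],y,zz,.045)
p,P=look("wE1",[.53,.25,.33]); q,Q=look("wE2",[.55,-.12,.33])
cv2.imwrite('pics/E.png',np.vstack([p[:290],q[:290]])[:,:,::-1])
s,S=snap('side');cv2.imwrite('pics/Es.png',cv2.resize(s[140:320,180:420,::-1],None,fx=3,fy=3))
print(r.read_t())
```

```text
pick yaw 1.776 hit False z 0.0208 w 0.0266 w up 0.027 F [-0.12185581 -0.05231666  0.52525757]
place hit True z 0.024820543472427268 expected 0.025270198159297545 w 0.026882869120815736
t 38.25
pick yaw 1.776 hit False z 0.0208 w 0.0271 w up 0.0266 F [ 0.20641485 -0.50833935  0.00780157]
place hit True z 0.024863941499058885 expected 0.025340417862383873 w 0.026868139511050233
t 47.2417
50.2917
```

View pics/E.png

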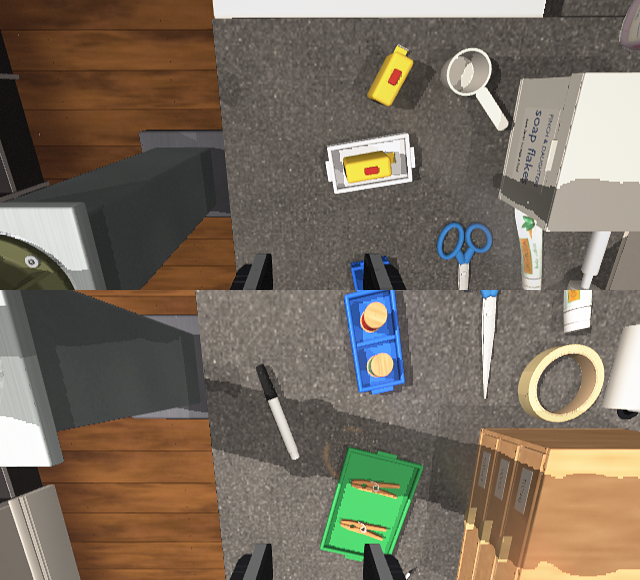

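View pics/Es.png

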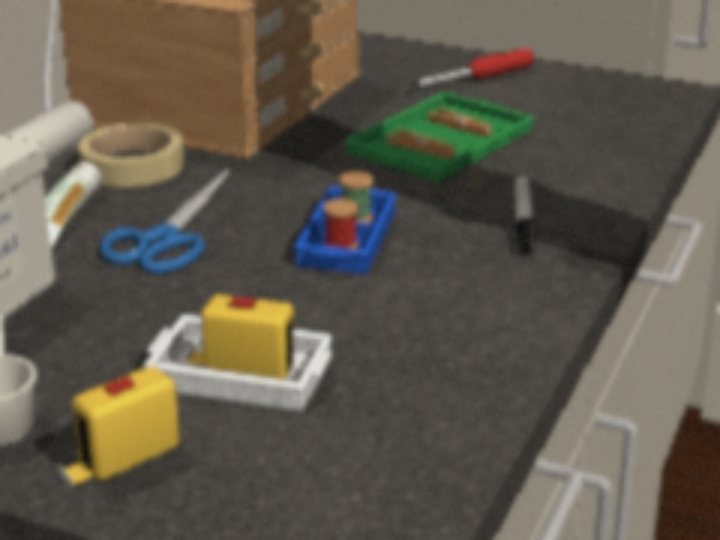

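The wrist views show the tape standing inside the white tray at (369,165), the reels one per blue bay at (374,317) and (380,364), and the pegs flat in the green tray at (375,488) and (365,528). I'll check the numbers before handing in.

Run:
```python
from h import *
z=np.load('wE1.npz');print('L');report(z['p'],z['P'],[('yellow',.044,.07),('white',.013,.024)])
z=np.load('wE2.npz');P=z['P'];T=np.array([.624,.0115])
for dy in(.028,-.028):
    c=T+rot(.205)@[0,dy]; m=(P[...,2]>.036)&(P[...,2]<.06)&(np.hypot(P[...,0]-c[0],P[...,1]-c[1])<.03)
    ce,s,_=rect(P[m]);print('reel',ce,s,'z',np.percentile(P[m][:,2],[2,50,98]),'tray frame',rot(-.205)@(ce-T))
print('R');report(z['p'],P,[('wood',.009,.025),('green',.009,.018),('blue',.013,.024)])
```

```text
L
yellow [392.  78.] 1024 rect [0.6204 0.3446] [60. 28.] 1.115 mean [0.6193 0.3449 0.0502] z [0.046 0.052]
yellow [367. 168.] 851 rect [0.5958 0.2333] [59. 27.] 0.18 mean [0.5947 0.2348 0.0539] z [0.046 0.056]
white [477.  75.] 155 rect [0.733  0.3469] [41. 13.] 1.204 mean [0.7361 0.3496 0.0183] z [0.013 0.024]
white [370. 162.] 1144 rect [0.6038 0.2324] [125.  70.] 0.165 mean [0.6039 0.2344 0.0181] z [0.016 0.02 ]
white [302. 348.] 183 rect [ 0.5025 -0.1002] [86. 10.] -1.225 mean [ 0.5021 -0.0987  0.0143] z [0.013 0.016]
reel [0.61709436 0.03847169] [27.73839951 26.83092499] z [0.03987242 0.04171186 0.04336699] tray frame [-0.00127049  0.0278127 ]
reel [ 0.62826752 -0.01623393] [27.59129524 26.30877686] z [0.04018644 0.04174301 0.0434691 ] tray frame [-0.00146756 -0.02802193]
R
wood [375. 197.] 330 rect [ 0.6346 -0.1875] [72. 20.] -0.142 mean [ 0.6346 -0.1853  0.0125] z [0.01  0.014]
wood [359. 236.] 247 rect [ 0.6194 -0.2529] [71. 15.] -0.224 mean [ 0.6149 -0.2496  0.0123] z [0.009 0.014]
wood [373. 245.] 69 rect [ 0.6368 -0.2653] [32.  6.] -0.409 mean [ 0.6366 -0.2648  0.0123] z [0.009 0.014]
green [369. 209.] 1359 rect [ 0.6283 -0.2212] [181. 115.] 1.329 mean [ 0.6274 -0.2068  0.0131] z [0.01  0.015]
blue [380.  53.] 711 rect [0.6248 0.011 ] [115.  59.] -1.364 mean [0.6296 0.0087 0.0178] z [0.015 0.02 ]
```

All five rest 4 mm higher than they did on the worktop, so they are on the tray floors, and all are well centred.

```bash
python3 -c "
from rig import r
print(r.close_job())"
```

```text
the job is handed in; nothing more can be done
None
```

I handed the job in at about 50 s: both reels stand one per bay in the blue tray, both pegs lie flat side by side in the green tray, and the right-hand tape measure stands in the white tray, all checked on the tray floors beforehand; no verdict came back.

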